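# Take the drying pan off the heat

## Task

The washed brass standoffs in the small steel pan are dry. Turn the hotplate controller's knob clockwise all the way to off, then slide the pan along the hotplate, never lifting it, from the red ring to the centre of the blue ring, and then put the lid squarely on the pan and let go. Keep the standoffs in the pan and leave the bottle, screwdriver and circuit board where they are.

Things in the scene. Friction and masses are not known exactly. Their poses are not given: they have to be found in the camera images.
- hotplate: flat low hotplate fixed to the bench, aluminium body with a black top, 200 (its x) x 440 (its y) x 30 mm high; origin at the centre of its underside, so its top surface is 30 mm above the bench; three painted rings lie in a row along its y axis, 125 mm apart
- spot_red: red painted ring, flat on the hotplate's top, inner diameter 96, outer 116 mm; origin at its centre on the top surface; the pan starts on it
- spot_blue: blue painted ring, same size, on the hotplate's top; origin at its centre; the cooling place where the pan must go
- spot_yellow: yellow painted ring, same size, on the hotplate's top; origin at its centre; empty and not used; the pan may slide over it
- pan: small round steel pan, loose, 0.45 kg: outer diameter 90, height 50, wall 4, floor 5 mm thick, open top; origin at the centre of its underside; a straight level handle 16 mm wide and 10 mm tall (35 to 45 mm above its underside) runs along its own -x axis from the wall to 157 mm from the centre, roughly towards the robot
- pan_handle (a point): point at the middle of the pan handle's black grip (grip 75 mm long): 120 mm from the pan's centre along its -x, 40 mm above its underside; axes as the pan's, so the handle runs along x and is 16 mm wide along y
- lid: loose round steel lid, 0.15 kg: flange diameter 98, 6 to 10 mm above its underside; under it a plug, diameter 68, 6 mm deep, that drops into the pan's mouth (82 wide); upright black cylindrical handle in the middle, diameter 20, from 10 to 48 mm above the underside; origin at the centre of the plug's underside; seated, the flange is on the rim and the origin 44 mm above the pan's origin
- controller: blue temperature controller box fixed to the bench, 130 x 130 x 50 mm, origin at the centre of its underside; the knob is in the middle of its top; a 16 mm white dot on its top, on its +y side, marks off, red dots mark heating
- dial (a joint): the controller's knob, rad, growing clockwise seen from above; at 0 its white pointer faces the controller's -x; at the stop, 1.571, the pointer faces the white dot: off. Its grip bar is 42 mm long, 14 wide, from 62 to 94 mm above the bench, and its heading is the controller's yaw minus this value. It stays where left
- dial_grip (a point): on the knob's axis, 87 mm above the bench, 7 mm below the top of the grip bar: the height to grip; it turns with the knob, its x axis along the bar
- standoff1: brass standoff, cylinder of diameter 16 and height 16 mm, loose, starts standing in the pan; origin at the centre of one end face
- standoff2: brass standoff as standoff1
- standoff3: brass standoff as standoff1
- bottle: white plastic bottle with a red cap, diameter 66, height 180 mm, stands to the robot's left beyond the work; origin at the centre of its underside; leave it alone
- screwdriver: red-handled screwdriver, 180 mm long, lies beyond the hotplate; origin under its middle; leave it alone
- circuit_board: green circuit board 70 x 100 mm, up to 13 mm tall, lies between the robot and the hotplate; origin at the centre of its underside; leave it alone
- helping_hands: grey block 90 x 120 x 22 mm with two blue jointed arms, up to 140 mm tall, fixed to the bench to the robot's right beyond the work; origin at the centre of its underside
Things that resemble listed ones, but are neither listed nor needed, are in the scene too. What is shaped like the lid but purple is not meant. Of the things shaped like the controller, the blue one is meant.

How it is judged:
By the outcome, as a careful person would: the job done as asked, in the order asked, and still so for the second after the job is handed in, with the robot touching nothing.
It also fails if it takes over 72 s, if anything falls off the work surface, if the arm or the gripper's body presses on something with over 40 N, if the wrist force passes 120 N, or if a joint passes its speed limit or range.

## Robot

A 6-joint arm with a two-finger parallel gripper is mounted at the origin on the work surface. World frame = base frame: x ahead of the robot, y to its left, z up, the work surface at z = 0. Lengths are in mm, angles in degrees, forces in N, time in s.
With the tool pointing down it reaches from about 250 to 775 mm from the base axis. Payload 4 kg.
Tool frame: the origin (TCP) lies at the very end of the fingers, on their centre line; the grasp point (between the pads) lies 19 mm behind it; z points along the fingers, x is the direction in which the jaws open and shut, and the axes are right-handed (so a half turn about z gives the same grasp; the last joint's range is limited). The gripper opens to 94 mm and grips with 3 to 60 N. Pads are 16 mm wide; open, the fingers measure 119 mm over their backs; the gripper's body (75 mm by 177 mm) begins 78 mm behind the grasp point.
Start: joints at [-70.48, 4.996, 78.535, -0, 96.463, -5.907], TCP at [236.156, -496.74, 205.506] pointing down, gripper open.
Joint ranges: [-177.83, 177.83], [-43.37, 116.18], [15.69, 146.23], [-61.86, 241.86], [9.47, 152.12], [-147.06, 147.06]. Speed limits (degrees/s): [159.86, 159.86, 180, 180, 180, 180].

## Interface

Orientations are given as [roll, pitch, yaw] about the fixed x, y, z axes, in that order (R = Rz(yaw) Ry(pitch) Rx(roll)).
In Python, from plant import telemetry, vision, sign_off gives the robot as it stands.
- The arm moves only by the tool drive_tool, never from a script. Its argument "moves" is one flat list of numbers, 6 for each row, row after row: the shift along the tool's x, y, z in cm, then the turn, a rotation vector about the tool's x, y, z in degrees. In form: [x, y, z, ax, ay, az, x, y, z, ax, ay, az, ...]. A call has 1 to 12 rows; each row is the pose to reach, as a shift and turn from the pose commanded when the call began, along the tool's axes at that moment; what a row does not reach only later rows make up. A row lasts 1/8 s, in which the tool goes at most 62.5 mm and 10.7 degrees, less where a joint would pass 70% of its speed; a pose out of reach is approached as far as the arm can. A call with a gripper value outside its range is refused whole. "claw" is the finger opening in cm, from 0 to 9.4, set as the call begins (left out, the last holds). The fingers move at their own pace and stop on an object; "squeeze" is the grip in N (left out, the last holds). Time passes only in rows, so rows that repeat a pose let the fingers close. It gives the time, the measured TCP pose, the force and the opening at its end, in the units of the state.
- telemetry.sense(): the state, without advancing time (a new reading comes with each control period).
- vision.read_camera(name): name is "side" or "top" or "wrist"; returns (picture, depth): 420x560x3 uint8, blue, green, red; 420x560 float32, mm along the optical axis (not along the pixel's ray), 0 where there is no reading.
- vision.get_calibration(name): a dict with "vfov" (degrees; the focal length in pixels is half the picture's height over the tangent of half this angle, whatever the lens; pixels are square), "cx", "cy" (the principal point, pixels), "rvec" (rotation vector, rad) and "tvec" (3), from world to camera coordinates, as OpenCV has them. Camera axes: x right, y down, z forward; pixel columns grow to the right and rows downward; lengths in mm; the calibration is good to about 2 mm. A picture is of the moment at which its call begins: read the wrist's pose just before it. get_calibration takes no time and is no camera call; for the wrist camera it gives the pose at the moment of the call.
- sign_off(): hands the job in, once; it reports no verdict.
The state is a dict: "time": time; "joints": joint angles; "joint_vel": joint speeds; "tau": joint torques, N m; "tcp_pos": TCP position; "tcp_rot": TCP orientation; "force": force on the tool from outside, world axes, zero at the start; "ft_torque": the same for the moment, N m; "width": opening from 0.0 (shut) to 1.0 (fully open).
Only numpy, scipy, OpenCV 4.12 (cv2) and the standard library are available. Lean on these libraries where they do the work, as an engineer would, in place of code of your own. Each camera call takes 0.05 s, during which the arm holds its last target. There are 200 camera calls.

## Working session

There is one attempt and no reset: what is moved stays moved. The work goes in short steps, Python scripts to look and compute and a tool call to move; the robot and the scene stay as the last step left them, time stands still between calls to the robot, and variables do not carry over. Pictures are saved under pics/ and viewed, about 8 in all and at most 12, crops included, and the job is handed in when it is done.

Besides the shell and the picture viewer there is one more tool, called after "Emit:" as name(argument=value, ...), one argument or row to a line, values as JSON. drive_tool: Moves the arm, as the interface text tells. Its arguments: {"type":"object","properties":{"moves":{"type":"array","items":{"type":"number"}},"claw":{"type":"number"},"squeeze":{"type":"number"}},"required":["moves"]}

```bash
mkdir -p pics; ls
cat > h.py <<'E'
import numpy as np, cv2
from plant import telemetry, vision, sign_off
def cam(name):
    c=vision.get_calibration(name); im,d=vision.read_camera(name); return c,im,d
def ray(c,uv):
    f=210/np.tan(np.radians(c["vfov"])/2); R=cv2.Rodrigues(np.array(c["rvec"],float))[0]; t=np.array(c["tvec"],float).ravel()
    uv=np.atleast_2d(uv).astype(float)
    d=np.c_[(uv[:,0]-c["cx"])/f,(uv[:,1]-c["cy"])/f,np.ones(len(uv))]
    return -R.T@t, d@R   # origin, world dirs (unit optical depth)
def plane(c,uv,z):
    o,d=ray(c,uv); return o+d*((z-o[2])/d[:,2])[:,None]
def deproj(c,uv,dep):
    o,d=ray(c,uv); return o+d*np.atleast_1d(dep)[:,None]
def cloud(c,d):
    v,u=np.mgrid[:420,:560]; o,r=ray(c,np.c_[u.ravel(),v.ravel()]); return (o+r*d.reshape(-1,1)).reshape(420,560,3)
E
python3 - <<'E'
from h import *
print({k:v for k,v in telemetry.sense().items()})
for n in("top","side"):
    c,im,d=cam(n); print(n,c,(d>0).mean()); cv2.imwrite(f"pics/{n}0.png",im); np.savez(f"{n}0.npz",im=im,d=d)
E
```

```text
pics
{'time': 0.0, 'joints': array([-7.04768467e+01,  5.03870766e+00,  7.86225169e+01, -1.54126600e-03,
        9.64626358e+01, -5.90644291e+00]), 'joint_vel': array([ 0.02184204,  0.04982196,  0.06071534, -0.04927637,  0.03912207,
       -0.00888426]), 'tau': array([ 4.05172768e-04, -3.40185964e+01, -3.02426648e+01,  7.16643711e-02,
        3.30752274e-02, -1.84838182e-04]), 'tcp_pos': array([ 235.98385764, -496.20518815,  204.32772979]), 'tcp_rot': array([-1.79988778e+02,  1.23360544e-01, -6.45705636e+01]), 'force': array([-0.1865504 ,  0.19675081,  0.28405427]), 'ft_torque': array([ 0.0209193 , -0.01718793, -0.07080874]), 'width': 1.0008166192231187}
top {'vfov': 44.7408899051888, 'cx': 281.89308531267295, 'cy': 212.02671387603544, 'rvec': array([ 2.11724047, -2.1626708 ,  0.13427638]), 'tvec': array([  89.22809892,  581.97479922, 1517.79720398])} 0.9959481292517007
side {'vfov': 49.96594621292364, 'cx': 286.27973272887107, 'cy': 209.64485602054816, 'rvec': array([ 2.41187327, -0.36542886,  0.11300015]), 'tvec': array([-506.54591577,  227.29372733, 1417.96084802])} 0.9959948979591837
```

View pics/top0.png

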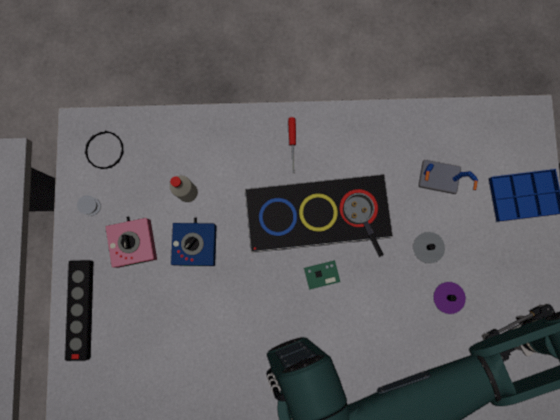

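View pics/side0.png

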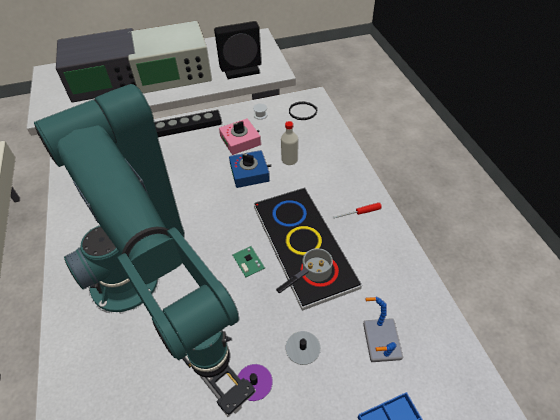

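The top view shows these:
- **Controllers:** blue at (194,244), pink lookalike at (131,242).
- **Lids:** grey at (429,247), purple lookalike at (449,297).
- **Rings:** blue (277,216), yellow (319,212) and red (359,208).
- **Pan:** inside the red ring, handle tip at (380,253).

I choose the blue controller and the grey lid. The side view agrees: lid at (303,347), blue box at (249,168).

```bash
cat > m.py <<'E'
from h import *
def blob(mask,near,k=3):
    mask=cv2.morphologyEx(mask.astype(np.uint8)*255,cv2.MORPH_CLOSE,np.ones((k,k)))
    cs=cv2.findContours(mask,cv2.RETR_EXTERNAL,cv2.CHAIN_APPROX_NONE)[0]
    cs=[q for q in cs if len(q)>4]
    return min(cs,key=lambda q:np.hypot(*(cv2.minEnclosingCircle(q)[0]-np.array(near)))-cv2.contourArea(q)**.5)
E
python3 - <<'E'
from m import *
near={"top":dict(blue=(277,216),yellow=(319,212),red=(359,208),box=(194,244),lid=(429,247)),
"side":dict(blue=(290,213),yellow=(303,240),red=(320,270),box=(249,168),lid=(303,347))}
Z=dict(blue=30,yellow=30,red=30,box=50,lid=10)
for n in("top","side"):
    z=np.load(n+"0.npz"); im,d=z["im"],z["d"]; c=vision.get_calibration(n)
    P=cloud(c,d); hsv=cv2.cvtColor(im,cv2.COLOR_BGR2HSV); H,S,V=[hsv[...,i].astype(int) for i in range(3)]
    M=dict(blue=(abs(H-110)<12)&(S>110)&(V>50),yellow=(abs(H-28)<8)&(S>110),red=((H<6)|(H>174))&(S>130)&(V>60),
      box=(abs(H-110)<12)&(S>110)&(V>40))
    lz=P[...,2]; M["lid"]=(lz>6)&(lz<60)&(np.hypot(P[...,0]-np.nan_to_num(0),0)>=0)
    for k,uv in near[n].items():
        if k=="lid":
            p0=plane(c,uv,10)[0]; m=(np.hypot(P[...,0]-p0[0],P[...,1]-p0[1])<75)&(S<60)&(lz>5.5)&(lz<16)
        else: m=M[k]
        q=blob(m,uv); W=plane(c,q.reshape(-1,2),Z[k])[:,:2].astype(np.float32)
        if k=="box": print(n,k,cv2.minAreaRect(W))
        else: print(n,k,cv2.fitEllipse(W),"pixz",[round(float(lz[int(v),int(u)]),1) for u,v in [uv]])
    # bench height check, box top, pan
    print("bench z",np.median(lz[280:300,150:200]) if n=="top" else np.median(lz[300:330,60:80]))
    if n=="top":
        for nm,(u,v) in dict(box=(212,258),plate=(299,235),plate2=(260,240)).items(): print(nm,P[v-2:v+3,u-2:u+3].reshape(-1,3).mean(0))
    # pan rim
    pr=(lz>68)&(lz<92)&(np.hypot(P[...,0]-plane(c,near[n]['red'],30)[0,0],P[...,1]-plane(c,near[n]['red'],30)[0,1])<140)
    W=P[pr]; print(n,"pan pts",len(W),"rim z",np.percentile(W[:,2],[5,50,95]))
    np.save(n+"pan.npy",W)
a=cv2.imread("pics/top0.png")
x=cv2.resize(a[180:300,150:480],None,fx=2.4,fy=2.4,interpolation=cv2.INTER_CUBIC)
y=cv2.resize(a[215:275,160:230],None,fx=4,fy=4,interpolation=cv2.INTER_CUBIC)
w=np.zeros((x.shape[0]+y.shape[0],x.shape[1],3),np.uint8); w[:x.shape[0]]=x; w[x.shape[0]:,:y.shape[1]]=y
s=cv2.imread("pics/side0.png")[145:190,220:280]; s=cv2.resize(s,None,fx=5,fy=5,interpolation=cv2.INTER_CUBIC); w[x.shape[0]:x.shape[0]+225,300:600]=s
cv2.imwrite("pics/c1.png",w); print(w.shape)
E
```

```text
top blue ((572.5806274414062, 90.93916320800781), (116.09138488769531, 117.00035858154297), 77.583984375) pixz [32.3]
top yellow ((583.4150390625, -33.99116516113281), (118.09288024902344, 118.58914184570312), 54.16917419433594) pixz [34.9]
top red ((593.7366333007812, -158.05628967285156), (109.86692810058594, 111.28339385986328), 42.65583419799805) pixz [29.9]
top box ((491.7635192871094, 348.0362548828125), (127.67984771728516, 126.8995361328125), 87.44483947753906)
top lid ((468.5041198730469, -372.24493408203125), (94.57341003417969, 103.23065185546875), 174.6253204345703) pixz [48.8]
bench z -0.42556864032917474
box [447.93813673 290.89913514  43.46236475]
plate [513.31669886  26.11655146  29.87223155]
plate2 [500.61910115 145.79249169  29.15924802]
top pan pts 330 rim z [69.62893719 76.10349706 83.50658654]
side blue ((567.03564453125, 90.90290069580078), (116.77814483642578, 117.12703704833984), 79.33442687988281) pixz [29.2]
side yellow ((577.3168334960938, -32.84857940673828), (108.02238464355469, 110.76060485839844), 96.15519714355469) pixz [32.1]
side red ((589.2420654296875, -160.1442413330078), (104.7114486694336, 109.81975555419922), 113.52113342285156) pixz [50.4]
side box ((486.7666320800781, 326.92254638671875), (168.15655517578125, 130.40187072753906), 87.3632583618164)
side lid ((462.7272033691406, -370.3887634277344), (96.9414291381836, 106.8840103149414), 23.881011962890625) pixz [32.7]
bench z 1.7584150900011082
side pan pts 388 rim z [69.4944531  77.04790247 82.83914088]
(528, 792, 3)
```

View pics/c1.png

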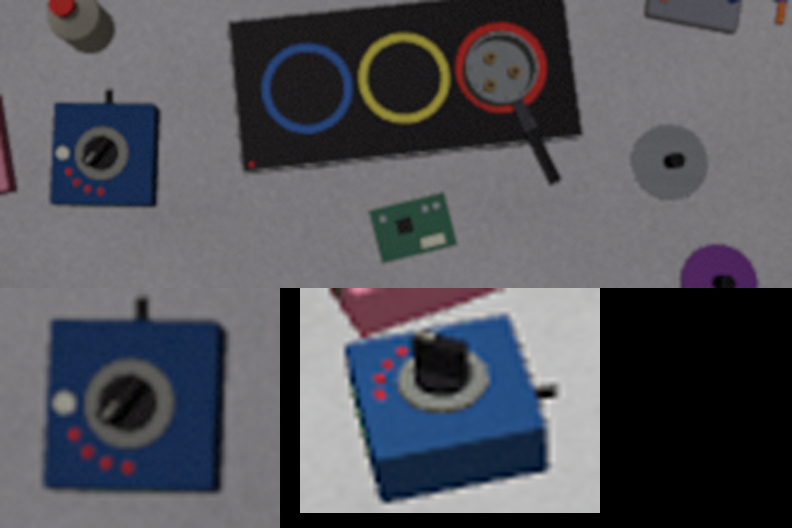

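The crop confirms the blue box: white dot on its left (+y) side and the knob pointer facing lower-left, so about 40–50° remain clockwise. The grey lid is at crop (670,162), and the pan handle runs toward lower right. The pan holds 3 standoffs.

```bash
cat > plan.py <<'E'
import sys,json
from h import *
from scipy.spatial.transform import Rotation as Ro
def T(p):  # x,y,z mm, yaw ; tool down
    return np.array(p[:3],float), Ro.from_euler("xyz",[180,0,p[3]],degrees=True)
def go(*targets):   # numbers from last commanded pose (cmd.json) to each target; keep the last as the new one
    c=json.load(open("cmd.json")); p0,R0=T(c)
    for t in targets:
        p,R=T(t); s=np.round(R0.inv().apply(p-p0)/10,2); r=np.round((R0.inv()*R).as_rotvec(degrees=True),1)
        print("row",s.tolist(),r.tolist(),"rows>=",round(max(np.linalg.norm(s)/6.25,np.linalg.norm(r)/10.7),1))
    json.dump([*(p0+R0.apply(s*10)),c[3]-r[2]],open("cmd.json","w"))
E
echo '[236.156,-496.74,205.506,-64.573]' > cmd.json
python3 - <<'E'
from plan import *
c=vision.get_calibration("wrist"); s=telemetry.sense()
Rt=Ro.from_euler("xyz",s["tcp_rot"],degrees=True); R=cv2.Rodrigues(np.array(c["rvec"]))[0]; o=-R.T@np.array(c["tvec"]).ravel()
print("cam in tool",Rt.inv().apply(o-s["tcp_pos"]), "opt axis in tool",Rt.inv().apply(R[2]),"camx",Rt.inv().apply(R[0]),c["vfov"])
# pan handle & lid & bottle from clouds, pts averaged
for n in("top","side"):
    W=np.load(n+"pan.npy"); 
    cc=np.array([592,-159]); r=np.hypot(*(W[:,:2]-cc).T); h=W[(r>70)&(r<165)]
    print(n,len(h),h.mean(0).round(1)); e=np.linalg.svd(h[:,:2]-h[:,:2].mean(0))[2][0]; print("dir",np.degrees(np.arctan2(e[1],e[0])), "rim c",cv2.fitEllipse(W[r<52][:,:2].astype(np.float32)))
    z=np.load(n+"0.npz"); P=cloud(vision.get_calibration(n),z["d"]); b=P[(P[...,2]>60)&(P[...,2]<200)&(abs(P[...,0]-620)<80)&(abs(P[...,1]-400)<100)]; print("bottle",b.mean(0),b.min(0),b.max(0))
go([440,340,230,40])
E
```

```text
cam in tool [ 1.37871127e-01 -6.51891207e+01 -1.79220056e+02] opt axis in tool [8.05084938e-04 2.31852043e-01 9.72750730e-01] camx [ 9.99999671e-01 -8.56283130e-05 -8.07227946e-04] 66.93982639622818
top 132 [ 491.  -191.3   74.7]
dir -156.6999690886384 rim c ((585.3895874023438, -151.82559204101562), (84.50691223144531, 86.84334564208984), 110.69865417480469)
bottle [650.66650993 367.69601366 128.39446643] [625.47238961 342.83731949  60.30945777] [688.82819032 408.78645444 186.75569246]
side 130 [ 492.4 -193.8   75.8]
dir -156.73627468582814 rim c ((582.8594360351562, -155.43588256835938), (83.9698715209961, 86.38475036621094), 162.1996307373047)
bottle [650.73359297 356.80130285 119.08768514] [622.4459622  336.51805606  60.22408054] [684.85518447 393.72688486 185.91757318]
row [-66.82, -54.34, -2.45] [0.0, 0.0, -104.6] rows>= 13.8
```

```bash
echo '[236.156,-496.74,205.506,-64.573]' > cmd.json
python3 -c "
from plan import *
go([490,344,230,40])"
```

```text
row [-65.03, -59.02, -2.45] [0.0, 0.0, -104.6] rows>= 14.1
```

Emit:
drive_tool(
  moves=[-65.03,-59.02,-2.45,0,0,-104.6,-65.03,-59.02,-2.45,0,0,-104.6,-65.03,-59.02,-2.45,0,0,-104.6,-65.03,-59.02,-2.45,0,0,-104.6,-65.03,-59.02,-2.45,0,0,-104.6,-65.03,-59.02,-2.45,0,0,-104.6,-65.03,-59.02,-2.45,0,0,-104.6,-65.03,-59.02,-2.45,0,0,-104.6,-65.03,-59.02,-2.45,0,0,-104.6,-65.03,-59.02,-2.45,0,0,-104.6,-65.03,-59.02,-2.45,0,0,-104.6,-65.03,-59.02,-2.45,0,0,-104.6],
  claw=5,
)

```text
time: 1.6
tcp_pos: [452.8, 223.1, 226.0]
tcp_rot: [180.0, 0.0, 40.1]
force: [1.6, -1.0, 0.7]
width: 0.528
```

```bash
echo '[453,222,226.4,40.03]' > cmd.json
python3 -c "
from plan import *
go([490,344,230,40])"
```

```text
row [10.68, -6.96, -0.36] [0.0, -0.0, 0.0] rows>= 2.0
```

Emit:
drive_tool(
  moves=[10.7,-6.95,-0.35,0,0,0,10.7,-6.95,-0.35,0,0,0,10.7,-6.95,-0.35,0,0,0,10.7,-6.95,-0.35,0,0,0],
)

```text
time: 2.1
tcp_pos: [489.7, 342.6, 229.0]
tcp_rot: [180.0, 0.1, 40.0]
force: [-0.1, -0.2, 0.5]
width: 0.53
```

Run:
```python
from plan import *
s=telemetry.sense(); print(s["tcp_pos"],s["tcp_rot"],s["force"])
c,im,d=cam("wrist"); np.savez("w1.npz",im=im,d=d,**{k:c[k] for k in c}); cv2.imwrite("pics/w1.png",im)
P=cloud(c,d); m=(P[...,2]>85)&(P[...,2]<105)&(np.hypot(P[...,0]-490,P[...,1]-345)<50)
W=P[m]; print(len(W),np.percentile(W[:,2],[5,50,95]),cv2.minAreaRect(W[:,:2].astype(np.float32)),W.mean(0))
```

```text
[489.7080352  342.58828765 228.97712894] [1.79981849e+02 1.29177910e-01 4.00498562e+01] [-0.077047   -0.23320552  0.52044337]
555 [91.34008283 93.73204008 95.18374383] ((488.6468811035156, 347.3473205566406), (13.980110168457031, 42.05237579345703), 50.14685821533203) [487.87159891 348.14270132  93.52864012]
```

View pics/w1.png

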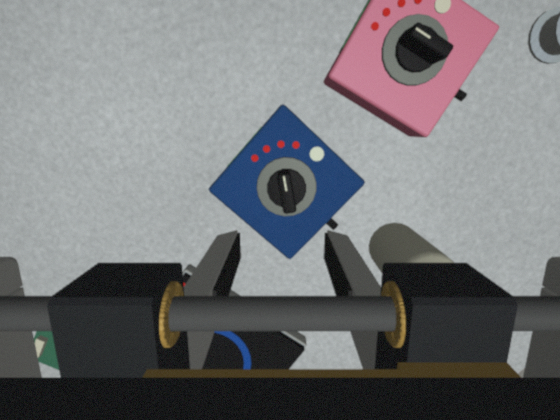

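The wrist view shows the blue knob at (287,188) with its pointer up and slightly left. The white dot is at (317,153) and the pink lookalike is off to the upper right. The bar measures 14×42 mm at z≈94, matching the description.

```bash
python3 - <<'E'
from m import *
z=np.load("w1.npz"); c={k:z[k] for k in("vfov","cx","cy","rvec","tvec")}; c["vfov"]=float(c["vfov"]); im=z["im"]
hsv=cv2.cvtColor(im,cv2.COLOR_BGR2HSV); H,S,V=[hsv[...,i].astype(int) for i in range(3)]
q=blob((abs(H-112)<12)&(S>110)&(V>30),(287,182)).reshape(-1,2)
hull=cv2.convexHull(q); W=plane(c,hull.reshape(-1,2),50)[:,:2].astype(np.float32)
print(cv2.minAreaRect(W), q.min(0),q.max(0))
print("white",plane(c,(317,153.5),50), "axis px base", plane(c,(287,187),60))
E
echo '[489.7,342.6,229.0,40]' > cmd.json
python3 -c "
from plan import *
go([489,347.5,130,50],[489,347.5,69,50])"
```

```text
((488.8468933105469, 348.41839599609375), (126.36673736572266, 128.24978637695312), 87.71663665771484) [210 106] [363 257]
white [[491.22444275 398.31922748  50.        ]] axis px base [[488.8690509  349.15888347  60.        ]]
row [0.26, -0.42, 9.9] [-0.0, 0.0, -10.0] rows>= 1.6
row [0.26, -0.42, 16.0] [-0.0, 0.0, -10.0] rows>= 2.6
```

Emit:
drive_tool(
  moves=[0.2,-0.45,5,0,0,-10,0.2,-0.45,9.9,0,0,-10,0.2,-0.45,13.5,0,0,-10,0.2,-0.45,16,0,0,-10,0.2,-0.45,16,0,0,-10],
)

```text
time: 2.78
tcp_pos: [487.3, 345.2, 68.2]
tcp_rot: [-179.9, 0.2, 49.9]
force: [-0.3, 0.4, 0.6]
width: 0.531
```

Emit:
drive_tool(
  moves=[0,0,0,0,0,0,0,0,0,0,0,0,0,0,0,0,0,0,0,0,0,0,0,0,0,0,0,0,0,0],
  claw=0,
  squeeze=20,
)

```text
time: 3.4
tcp_pos: [490.0, 349.0, 70.8]
tcp_rot: [180.0, -0.2, 50.0]
force: [2.7, 3.1, 0.4]
width: 0.145
```

Emit:
drive_tool(
  moves=[0,0,0,0,0,8,0,0,0,0,0,16,0,0,0,0,0,24,0,0,0,0,0,32,0,0,0,0,0,40,0,0,0,0,0,46,0,0,0,0,0,50,0,0,0,0,0,53,0,0,0,0,0,55,0,0,0,0,0,55],
)

```text
time: 4.65
tcp_pos: [489.9, 348.8, 70.8]
tcp_rot: [-179.9, -0.2, -4.9]
force: [2.8, 4.1, 1.7]
width: 0.152
```

```bash
python3 -c "
from h import *
for i in range(3):
    s=telemetry.sense(); print(s['tcp_pos'],s['tcp_rot'],s['force'],s['ft_torque'],s['width'])"
```

```text
[489.9189781  348.83594099  70.78966614] [-1.79857856e+02 -1.74811477e-01 -4.92772009e+00] [2.80279604 4.08513232 1.65199062] [ 0.7080144  -0.78015452  0.45141922] 0.15242225558387093
[489.9189781  348.83594099  70.78966614] [-1.79857856e+02 -1.74811477e-01 -4.92772009e+00] [2.80279604 4.08513232 1.65199062] [ 0.7080144  -0.78015452  0.45141922] 0.15242225558387093
[489.9189781  348.83594099  70.78966614] [-1.79857856e+02 -1.74811477e-01 -4.92772009e+00] [2.80279604 4.08513232 1.65199062] [ 0.7080144  -0.78015452  0.45141922] 0.15242225558387093
```

Emit:
drive_tool(
  moves=[0,0,0,0,0,0,0,0,0,0,0,0,0,0,0,0,0,0,0,0,-4,0,0,0,0,0,-10,0,0,0,0,0,-16,0,0,0,0,0,-16,0,0,0],
  claw=5,
)

```text
time: 5.52
tcp_pos: [490.9, 348.9, 237.2]
tcp_rot: [-179.6, -0.6, -5.0]
force: [-0.1, -0.7, -0.5]
width: 0.53
```

Run:
```python
from m import *
s=telemetry.sense(); print(s["tcp_pos"],s["tcp_rot"],s["force"])
c,im,d=cam("wrist"); np.savez("w2.npz",im=im,d=d,**{k:c[k] for k in c})
P=cloud(c,d); m=(P[...,2]>85)&(P[...,2]<105)&(np.hypot(P[...,0]-490,P[...,1]-345)<50)
W=P[m]; print(len(W),cv2.minAreaRect(W[:,:2].astype(np.float32)))
hsv=cv2.cvtColor(im,cv2.COLOR_BGR2HSV); H,S,V=[hsv[...,i].astype(int) for i in range(3)]
q=blob((abs(H-112)<12)&(S>110)&(V>30),(287,182)).reshape(-1,2)
W=plane(c,q,50)[:,:2].astype(np.float32); print(cv2.minAreaRect(W))
u,v=q.mean(0).astype(int); k=im[max(0,v-80):v+80,max(0,u-100):u+100]; cv2.imwrite("pics/w2.png",cv2.resize(k,None,fx=3,fy=3,interpolation=cv2.INTER_CUBIC))
```

```text
[490.89601939 348.89739957 237.22242943] [-179.59845339   -0.59502678   -4.98636996] [-0.13924525 -0.70500125 -0.45338849]
524 ((488.2062683105469, 348.0259094238281), (41.26812744140625, 13.969459533691406), 87.6505126953125)
((489.07330322265625, 348.685791015625), (126.435546875, 127.38066864013672), 87.84568786621094)
```

View pics/w2.png

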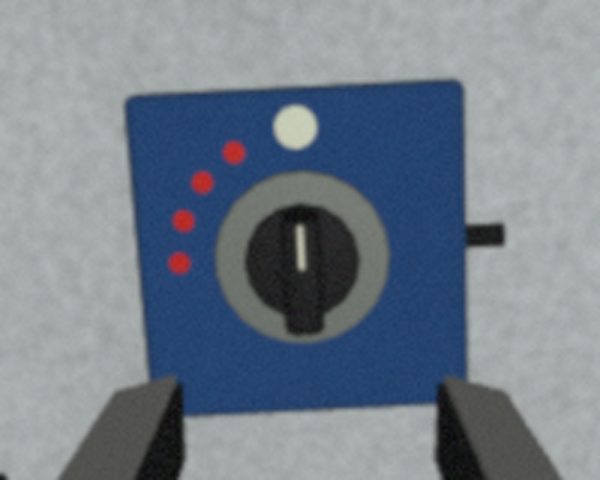

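The pointer now faces the white dot: bar heading 87.65° against box 87.85°, so the knob is off. Next is the pan.

```bash
echo '[490,349,231.5,-5]' > cmd.json
python3 -c "
from plan import *
go([530,-175,250,-66.7])"
```

```text
row [8.55, 51.85, -1.85] [0.0, -0.0, 61.7] rows>= 8.4
```

Emit:
drive_tool(
  moves=[8.55,51.85,-1.85,0,0,61.7,8.55,51.85,-1.85,0,0,61.7,8.55,51.85,-1.85,0,0,61.7,8.55,51.85,-1.85,0,0,61.7,8.55,51.85,-1.85,0,0,61.7,8.55,51.85,-1.85,0,0,61.7,8.55,51.85,-1.85,0,0,61.7,8.55,51.85,-1.85,0,0,61.7,8.55,51.85,-1.85,0,0,61.7,8.55,51.85,-1.85,0,0,61.7,8.55,51.85,-1.85,0,0,61.7],
)

```text
time: 6.95
tcp_pos: [528.3, -175.2, 246.7]
tcp_rot: [179.9, 0.2, -66.6]
force: [-0.9, 0.1, 0.7]
width: 0.531
```

```bash
cat > pan.py <<'E'
from m import *
def look(tag):
    s=telemetry.sense(); print(s["tcp_pos"],s["tcp_rot"],s["force"])
    c,im,d=cam("wrist"); np.savez(tag+".npz",im=im,d=d,**{k:c[k] for k in c}); cv2.imwrite(f"pics/{tag}.png",im)
    P=cloud(c,d); hsv=cv2.cvtColor(im,cv2.COLOR_BGR2HSV); return c,im,d,P,hsv
E
python3 - <<'E'
from pan import *
c,im,d,P,hsv=look("w3"); Z=P[...,2]
v=np.mgrid[:420,:560][0]
m=(Z>70)&(Z<95)&(v<330)&(np.hypot(P[...,0]-550,P[...,1]+170)<150)
W=P[m]; print(len(W),np.percentile(W[:,2],[5,50,95]))
r=np.hypot(W[:,0]-590,W[:,1]+155); h=W[r>65]; print("handle",len(h),h.mean(0)); print(cv2.minAreaRect(h[:,:2].astype(np.float32)))
E
```

```text
[ 528.30361975 -175.17082054  246.69392643] [ 1.79889104e+02  1.65044604e-01 -6.66433278e+01] [-0.88705141  0.07271024  0.65046936]
2483 [73.12347602 75.93176091 80.83651206]
handle 1143 [ 485.01355311 -195.9337582    75.07861227]
((483.91802978515625, -196.7757110595703), (99.74043273925781, 15.90367317199707), 23.166967391967773)
```

View pics/w3.png

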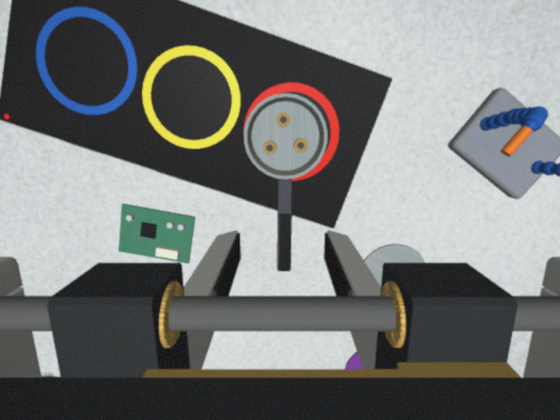

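The wrist view shows the pan at (286,136) with 3 standoffs in it, and its handle from (285,180) to (284,270). The rings are red (292,131), yellow (191,97) and blue (87,61).

```bash
cat >> pan.py <<'E'
def rings(c,hsv,names):
    H,S,V=[hsv[...,i].astype(int) for i in range(3)]
    M=dict(blue=(abs(H-110)<12)&(S>110)&(V>50),yellow=(abs(H-28)<8)&(S>110),red=((H<6)|(H>174))&(S>130)&(V>60))
    for n,uv in names.items():
        q=blob(M[n],uv).reshape(-1,2); W=plane(c,q,30)[:,:2].astype(np.float32); print(n,cv2.fitEllipse(W))
def rim(P,c0,zc=78):
    Z=P[...,2]; r=np.hypot(P[...,0]-c0[0],P[...,1]-c0[1]); W=P[(abs(Z-zc)<5)&(r<52)&(r>30)][:,:2]
    from scipy.optimize import least_squares
    # rim top is an annulus 41..45: fit its mean radius
    f=least_squares(lambda p:np.hypot(W[:,0]-p[0],W[:,1]-p[1])-p[2],[*c0,43],loss="soft_l1"); print("rim",len(W),f.x); return f.x
E
python3 - <<'E'
from pan import *
z=np.load("w3.npz"); c={k:z[k] for k in("vfov","cx","cy","rvec","tvec")}; c["vfov"]=float(c["vfov"])
hsv=cv2.cvtColor(z["im"],cv2.COLOR_BGR2HSV); P=cloud(c,z["d"])
rings(c,hsv,dict(blue=(87,61),yellow=(191,97),red=(292,131))); rim(P,(582,-155))
H=P[...,2]; print("plate z",np.median(H[90:100,185:195]))
E
echo '[530,-175,249,-66.7]' > cmd.json
python3 -c "
from plan import *
go([474,-201.5,120,-66.8],[474,-201.5,51,-66.8])"
```

```text
blue ((568.2003784179688, 88.7057876586914), (116.64376831054688, 116.72346496582031), 55.01142501831055)
yellow ((578.644287109375, -35.89518737792969), (116.81629180908203, 116.9092025756836), 30.195486068725586)
red ((586.8296508789062, -159.2030029296875), (111.32403564453125, 114.7638931274414), 59.615413665771484)
rim 1190 [ 581.86550659 -155.28697554   42.56319357]
plate z 31.044883159202243
row [0.22, 6.19, 12.9] [0.0, -0.0, 0.1] rows>= 2.3
row [0.22, 6.19, 19.8] [0.0, -0.0, 0.1] rows>= 3.3
```

Emit:
drive_tool(
  moves=[0.2,6.2,6,0,0,0,0.2,6.2,12,0,0,0,0.2,6.2,16,0,0,0,0.2,6.2,19.8,0,0,0,0.2,6.2,19.8,0,0,0,0.2,6.2,19.8,0,0,0],
)

```text
time: 7.75
tcp_pos: [474.1, -202.4, 52.3]
tcp_rot: [-179.9, -0.1, -66.6]
force: [1.0, 0.2, 0.2]
width: 0.533
```

Emit:
drive_tool(
  moves=[0,0,0,0,0,0,0,0,0,0,0,0,0,0,0,0,0,0,0,0,0,0,0,0,0,0,0,0,0,0,0,0,0,0,0,0],
  claw=0,
  squeeze=15,
)

```text
time: 8.5
tcp_pos: [472.9, -202.7, 50.7]
tcp_rot: [-180.0, -0.0, -66.7]
force: [-0.7, 0.2, 1.6]
width: 0.17
```

Run:
```python
from plan import *
s=telemetry.sense(); print(s["tcp_pos"],s["tcp_rot"],s["force"],s["ft_torque"])
d=np.array([-13.8,243.9,0])
R=Ro.from_euler("xyz",[180,0,-66.8],degrees=True)
print(R.inv().apply(d)/10)
```

```text
[ 472.89823801 -202.71857607   50.67875718] [-1.79989316e+02 -1.99922226e-02 -6.66752337e+01] [-0.703838    0.22641107  1.60080548] [0.08780648 0.04690369 0.05523454]
[-2.29613508e+01 -8.33983641e+00 -1.02133540e-15]
```

Emit:
drive_tool(
  moves=[-0.5,-0.2,0,0,0,0,-1.5,-0.55,0,0,0,0,-2.75,-1,0,0,0,0,-4,-1.45,0,0,0,0,-5.25,-1.9,0,0,0,0,-6.5,-2.35,0,0,0,0,-7.75,-2.8,0,0,0,0,-9,-3.25,0,0,0,0,-10.25,-3.7,0,0,0,0,-11,-4,0,0,0,0,-11.5,-4.2,0,0,0,0,-11.5,-4.2,0,0,0,0],
)

```text
time: 10.0
tcp_pos: [465.9, -79.6, 50.4]
tcp_rot: [-180.0, 0.0, -66.6]
force: [1.3, -2.2, 2.5]
width: 0.169
```

Run:
```python
from pan import *
c,im,d,P,hsv=look("w4"); Z=P[...,2]
v=np.mgrid[:420,:560][0]
print(telemetry.sense()["ft_torque"])
s=telemetry.sense()["tcp_pos"]
p=rim(P,(s[0]+110,s[1]+47)); r=np.hypot(P[...,0]-p[0],P[...,1]-p[1]); k=(r<46)&(r>40)&(abs(Z-80)<6); W=P[k]
A=np.c_[W[:,:2]-p[:2],np.ones(len(W))]; print("rim plane slope,z",np.linalg.lstsq(A,W[:,2],rcond=None)[0])
```

```text
[465.93100074 -79.6196718   50.35588458] [-1.79963195e+02  4.92330633e-02 -6.66364852e+01] [ 1.26233886 -2.18933985  2.46264389]
[-0.13253867 -0.21598521 -0.12274674]
rim 3788 [573.45390622 -33.90909818  41.42853463]
rim plane slope,z [2.48878086e-02 8.97392396e-03 7.98173418e+01]
```

View pics/w4.png

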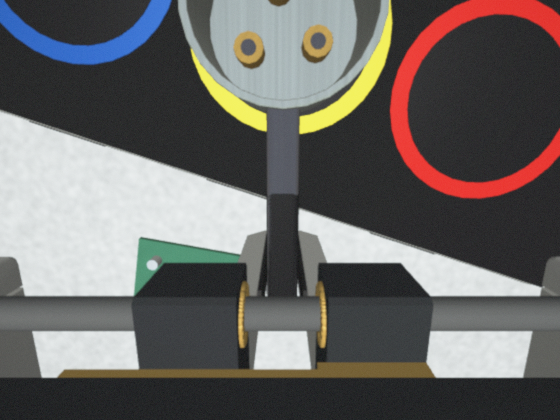

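The pan followed the grip onto the yellow ring (283,80) with the standoffs inside. The force on the tool is slightly upward, so the pan is pressed onto the plate, not lifted. I continue the slide.

Emit:
drive_tool(
  moves=[-0.5,-0.2,0,0,0,0,-1.5,-0.55,0,0,0,0,-2.75,-1,0,0,0,0,-4,-1.45,0,0,0,0,-5.25,-1.9,0,0,0,0,-6.5,-2.35,0,0,0,0,-7.75,-2.8,0,0,0,0,-9,-3.25,0,0,0,0,-10.25,-3.7,0,0,0,0,-11,-4,0,0,0,0,-11.45,-4.15,0,0,0,0,-11.45,-4.15,0,0,0,0],
)

```text
time: 11.55
tcp_pos: [458.7, 41.9, 50.3]
tcp_rot: [-180.0, 0.0, -66.6]
force: [0.9, -0.6, 3.2]
width: 0.171
```

Run:
```python
from pan import *
print(telemetry.sense()["force"],telemetry.sense()["tcp_pos"])
for n,nb in (("top",(277,216)),("side",(290,213))):
    c,im,d=cam(n); P=cloud(c,d); hsv=cv2.cvtColor(im,cv2.COLOR_BGR2HSV)
    cv2.imwrite(f"pics/{n}1.png",im); rings(c,hsv,dict(blue=nb)); rim(P,(569,89))
a=cv2.imread("pics/top1.png")[165:270,220:400]; b=cv2.imread("pics/side1.png")[170:330,220:400]
cv2.imwrite("pics/c2.png",np.vstack([cv2.resize(a,(540,315)),cv2.resize(b,(320,284)) if 0 else cv2.resize(b[:95],(540,285))]))
```

```text
[ 0.89216072 -0.5543975   3.18794576] [458.68012383  41.8853501   50.34983331]
blue ((574.4266357421875, 91.27196502685547), (109.52401733398438, 110.8998031616211), 84.9246826171875)
rim 90 [571.23808098  91.40056233  42.62060859]
blue ((570.18701171875, 90.75287628173828), (104.15955352783203, 113.16097259521484), 140.9696807861328)
rim 101 [568.60019081  88.24409381  42.41899716]
```

View pics/c2.png

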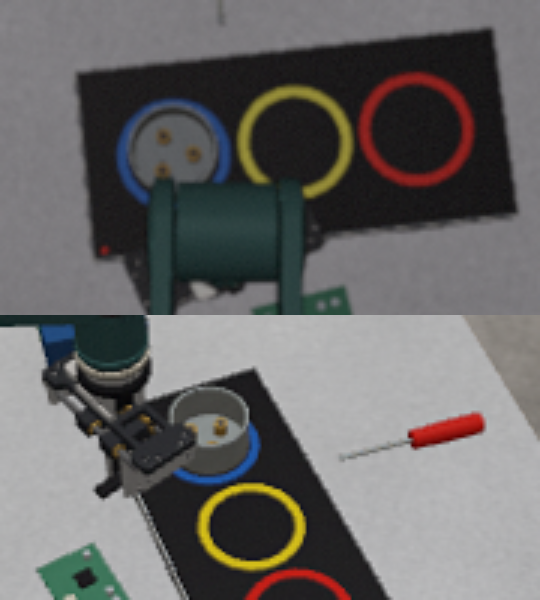

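Both views show the pan centred in the blue ring to about 2 mm, with the standoffs inside. I release it and check from above.

Emit:
drive_tool(
  moves=[0,0,0,0,0,0,0,0,0,0,0,0,0,0,0,0,0,0,0,0,0,0,0,0,0,0,-4,0,0,0,0,0,-10,0,0,0,0,-3,-16,0,0,0,0,-5.6,-20,0,0,0,0,-5.6,-20,0,0,0,0,-5.6,-20,0,0,0],
  claw=5,
)

```text
time: 12.9
tcp_pos: [509.3, 63.3, 249.0]
tcp_rot: [179.9, 0.0, -66.7]
force: [-0.2, 0.0, 0.1]
width: 0.533
```

```bash
python3 - <<'E'
from pan import *
c,im,d,P,hsv=look("w5"); p=rim(P,(569,89))
H,S,V=[hsv[...,i].astype(int) for i in range(3)]
m=((abs(H-110)<12)&(S>110)&(V>40)); W=plane(c,np.argwhere(m)[:,::-1],30)[:,:2]; W=W[np.hypot(W[:,0]-568,W[:,1]-89)<75].astype(np.float32)
print(cv2.minEnclosingCircle(W)); print("ellipse",cv2.fitEllipse(cv2.convexHull(W)))
E
echo '[0,0,0,0]' >/dev/null
```

```text
[509.25926079  63.29938651 248.98625673] [ 1.79860617e+02  4.48060534e-02 -6.66642069e+01] [-0.21720454  0.04271165  0.14253154]
rim 1194 [568.11491012  88.48760714  42.5431604 ]
((567.9805297851562, 88.3922348022461), 58.8801155090332)
ellipse ((567.9937133789062, 88.48556518554688), (116.96968841552734, 117.34183502197266), 173.04861450195312)
```

From above, the pan is at (568.1, 88.5) and the ring at (568.0, 88.5), so it is centred. Next is the lid.

```bash
echo '[509.5,63.3,250,-66.7]' > cmd.json
python3 -c "
from plan import *
go([466,-371,230,-66.7])"
```

```text
row [38.17, 21.17, 2.0] [0.0, 0.0, 0.0] rows>= 7.0
```

Emit:
drive_tool(
  moves=[38.2,21.2,2,0,0,0,38.2,21.2,2,0,0,0,38.2,21.2,2,0,0,0,38.2,21.2,2,0,0,0,38.2,21.2,2,0,0,0,38.2,21.2,2,0,0,0,38.2,21.2,2,0,0,0,38.2,21.2,2,0,0,0,38.2,21.2,2,0,0,0,38.2,21.2,2,0,0,0],
)

```text
time: 14.2
tcp_pos: [466.7, -369.7, 230.3]
tcp_rot: [-180.0, 0.0, -66.6]
force: [0.5, 0.1, 0.2]
width: 0.533
```

Run:
```python
from pan import *
c,im,d,P,hsv=look("w6"); Z=P[...,2]; v=np.mgrid[:420,:560][0]
r=np.hypot(P[...,0]-466,P[...,1]+371)
W=P[(r<70)&(Z>43)&(Z<54)&(v<260)]; print("knob",len(W),W.mean(0),cv2.minEnclosingCircle(W[:,:2].astype(np.float32)))
m=(r<80)&(Z>6.5)&(Z<14); q=blob(m,np.argwhere(m)[:,::-1].mean(0)).reshape(-1,2); print(cv2.fitEllipse(plane(c,cv2.convexHull(q).reshape(-1,2),10)[:,:2].astype(np.float32)))
cv2.imwrite("pics/w6.png",im)
```

```text
[ 466.71895536 -369.68857086  230.28513021] [-1.79995829e+02  3.94258598e-02 -6.65734133e+01] [0.53927089 0.08306686 0.16577495]
knob 227 [ 464.28287431 -373.8195531    47.89645892] ((463.9220275878906, -374.0058288574219), 9.788721084594727)
((463.8364562988281, -374.0066223144531), (97.10504150390625, 97.38379669189453), 117.6229019165039)
```

View pics/w6.png

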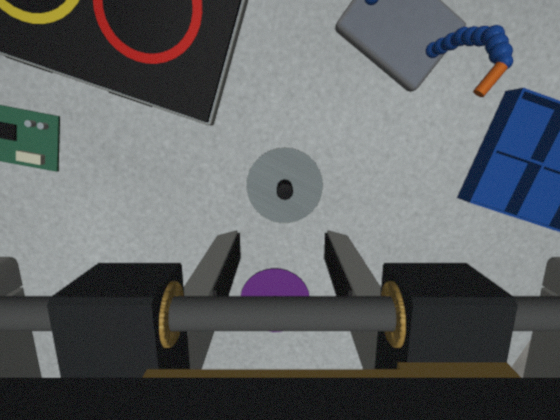

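The grey lid is at (285,185) with a dark handle at (285,188): flange 97 mm, handle 19.6 mm, top at z 48, all matching the lid. The purple lookalike at (275,300) is clear of the fingers.

```bash
echo '[466.3,-370.4,230.2,-66.7]' > cmd.json
python3 -c "
from plan import *
go([464,-374,18,-66.7])"
```

```text
row [0.24, 0.35, 21.22] [0.0, 0.0, 0.0] rows>= 3.4
```

Emit:
drive_tool(
  moves=[0.25,0.35,6,0,0,0,0.25,0.35,12,0,0,0,0.25,0.35,17,0,0,0,0.25,0.35,20,0,0,0,0.25,0.35,21.2,0,0,0,0.25,0.35,21.2,0,0,0],
)

```text
time: 15.0
tcp_pos: [464.7, -374.3, 18.6]
tcp_rot: [180.0, 0.0, -66.6]
force: [0.4, 0.2, 0.4]
width: 0.531
```

Emit:
drive_tool(
  moves=[0,0,0,0,0,0,0,0,0,0,0,0,0,0,0,0,0,0,0,0,0,0,0,0,0,0,0,0,0,0,0,0,0,0,0,0],
  claw=0,
  squeeze=25,
)

```text
time: 15.75
tcp_pos: [464.6, -375.2, 19.2]
tcp_rot: [-180.0, -0.0, -66.7]
force: [-1.4, 1.1, 5.9]
width: 0.206
```

Emit:
drive_tool(
  moves=[0,0,-1,0,0,0,0,0,-4,0,0,0,0,0,-8,0,0,0,0,0,-13,0,0,0,0,0,-18,0,0,0,0,0,-18,0,0,0,0,0,-18,0,0,0],
)

```text
time: 16.62
tcp_pos: [463.9, -374.7, 196.8]
tcp_rot: [179.9, 0.1, -66.7]
force: [0.1, 0.1, -1.9]
width: 0.208
```

Run:
```python
from pan import *
c,im,d,P,hsv=look("w7"); v=np.mgrid[:420,:560][0]; s=telemetry.sense()["tcp_pos"]
Z=P[...,2]; r=np.hypot(P[...,0]-464,P[...,1]+374); W=P[(r<60)&(abs(Z-(s[2]-8))<12)&(v<300)]
print(len(W),W.mean(0)); A=np.c_[W[:,:2]-W[:,:2].mean(0),np.ones(len(W))]; print("plane",np.linalg.lstsq(A,W[:,2],rcond=None)[0])
```

```text
[ 463.89582571 -374.65826646  196.82586469] [ 1.79944054e+02  1.11282469e-01 -6.66748007e+01] [ 0.07855892  0.0894002  -1.90531021]
11804 [ 477.09146406 -369.04564582  187.68435131]
plane [-4.99694830e-03 -9.24097073e-04  1.87684351e+02]
```

View pics/w7.png

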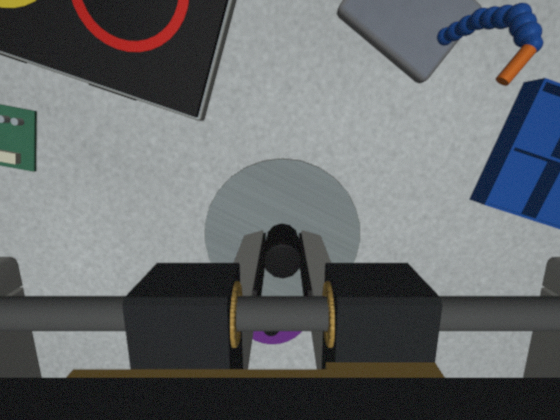

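The lid is held level (slope under 0.3°), with the handle between the fingers at (282,251). I fit the flange arc for its real centre and plan the move.

```bash
cat >> pan.py <<'E'
def lidc(c,P,z,c0,vmax=235):
    from scipy.optimize import least_squares
    Z=P[...,2]; v=np.mgrid[:420,:560][0]
    r=np.hypot(P[...,0]-c0[0],P[...,1]-c0[1]); m=(r<62)&(abs(Z-z)<6)&(v<vmax)
    q=blob(m,np.argwhere(m)[:,::-1].mean(0)).reshape(-1,2); q=q[q[:,1]<vmax-6]; W=plane(c,q,z)[:,:2]
    W=W[np.hypot(*(W-c0).T)>38]
    f=least_squares(lambda p:np.hypot(W[:,0]-p[0],W[:,1]-p[1])-49+.3,c0,loss="soft_l1"); print("lid",len(W),f.x,f.cost)
    return f.x
E
python3 - <<'E'
from pan import *
from plan import go
z=np.load("w7.npz"); c={k:z[k] for k in("vfov","cx","cy","rvec","tvec")}; c["vfov"]=float(c["vfov"]); P=cloud(c,z["d"])
lidc(c,P,188,np.array([464.,-374]))
json=open("cmd.json","w"); json.write("[464,-374,198,-66.7]"); json.close()
go([568.1,88.5,150,-66.7],[568.1,88.5,125,-66.7])
E
```

```text
lid 206 [ 463.82519886 -374.77838762] 7.709593185349898
row [-38.36, -27.86, 4.8] [0.0, 0.0, 0.0] rows>= 7.6
row [-38.36, -27.86, 7.3] [0.0, 0.0, 0.0] rows>= 7.7
```

Emit:
drive_tool(
  moves=[-2,-1.5,0,0,0,0,-6,-4.4,0,0,0,0,-10.4,-7.6,0,0,0,0,-15,-10.9,0,0,0,0,-19.6,-14.2,0,0,0,0,-24.2,-17.6,0,0,0,0,-28.8,-20.9,0,0,0,0,-32.8,-23.8,0,0,0,0,-36,-26.2,1,0,0,0,-37.7,-27.4,3,0,0,0,-38.35,-27.85,5,0,0,0,-38.35,-27.85,5,0,0,0],
)

```text
time: 18.18
tcp_pos: [565.6, 87.8, 144.1]
tcp_rot: [179.6, 0.1, -66.6]
force: [-0.3, -0.0, -1.4]
width: 0.207
```

Emit:
drive_tool(
  moves=[0,0,0,0,0,0,0,0,0,0,0,0],
)

```text
time: 18.42
tcp_pos: [568.7, 86.7, 149.4]
tcp_rot: [-179.9, -0.0, -66.7]
force: [0.1, -0.8, -1.4]
width: 0.21
```

Run:
```python
from pan import *
c,im,d,P,hsv=look("w8"); s=telemetry.sense()["tcp_pos"]
lidc(c,P,s[2]-9,np.array([568.,88.5]))
rr=hsv; H,S,V=[hsv[...,i].astype(int) for i in range(3)]
m=((abs(H-110)<12)&(S>110)&(V>40)); W=plane(c,np.argwhere(m)[:,::-1],30)[:,:2]; W=W[np.hypot(W[:,0]-568,W[:,1]-89)<75].astype(np.float32)
print(len(W), cv2.minEnclosingCircle(W) if len(W)>5 else 0)
for n in("top","side"):
    c,im,d=cam(n); cv2.imwrite(f"pics/{n}2.png",im)
b=cv2.imread("pics/side2.png")[150:290,200:380]; cv2.imwrite("pics/c3.png",cv2.resize(b,None,fx=3.5,fy=3.5,interpolation=cv2.INTER_CUBIC))
```

```text
[568.73013252  86.7232844  149.41618548] [-1.79906055e+02 -4.73664623e-02 -6.67376794e+01] [ 0.05299618 -0.75688088 -1.41246386]
lid 206 [568.69481316  86.55601643] 7.458661876621673
1533 ((584.4967041015625, 97.11568450927734), 55.24601745605469)
```

View pics/c3.png

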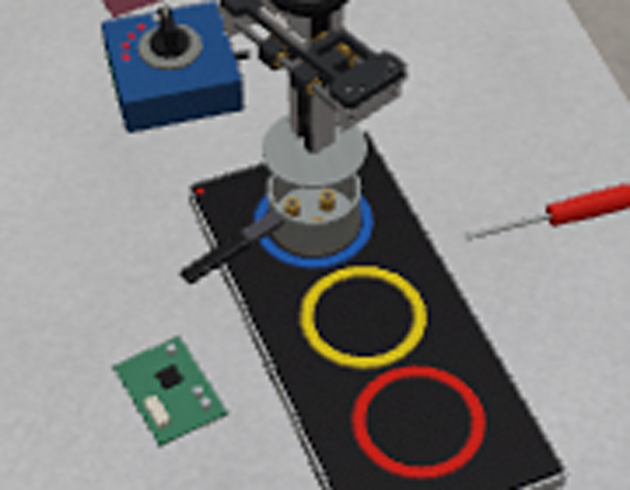

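The lid is held level above the pan and about 1–2 mm off centre. The standoffs are visible inside the pan. I correct by 1 mm and lower.

Emit:
drive_tool(
  moves=[-0.1,-0.05,1.5,0,0,0,-0.1,-0.05,3,0,0,0,-0.1,-0.05,4,0,0,0,-0.1,-0.05,4.6,0,0,0,-0.1,-0.05,5,0,0,0,-0.1,-0.05,5.2,0,0,0,-0.1,-0.05,5.3,0,0,0,-0.1,-0.05,5.3,0,0,0],
)

```text
time: 19.58
tcp_pos: [568.5, 88.5, 95.7]
tcp_rot: [-180.0, -0.0, -66.7]
force: [-0.5, 0.5, -1.8]
width: 0.207
```

Emit:
drive_tool(
  moves=[0,0,0.1,0,0,0,0,0,0.2,0,0,0,0,0,0.2,0,0,0],
)

```text
time: 19.95
tcp_pos: [568.3, 88.5, 93.3]
tcp_rot: [180.0, -0.0, -66.7]
force: [-0.3, -0.5, -1.9]
width: 0.209
```

Emit:
drive_tool(
  moves=[0,0,0.05,0,0,0,0,0,0.1,0,0,0,0,0,0.1,0,0,0],
)

```text
time: 20.32
tcp_pos: [568.4, 88.5, 93.3]
tcp_rot: [-180.0, -0.0, -66.7]
force: [-2.4, -0.8, 4.6]
width: 0.21
```

Emit:
drive_tool(
  moves=[0,0,0.05,0,0,0,0,0,0.1,0,0,0,0,0,0.1,0,0,0],
)

```text
time: 20.7
tcp_pos: [568.4, 88.5, 93.2]
tcp_rot: [-180.0, -0.0, -66.7]
force: [-4.5, -0.4, 6.4]
width: 0.205
```

Contact came at the expected height (93 against 92). I release slowly and back straight up.

Emit:
drive_tool(
  moves=[0,0,0,0,0,0,0,0,0,0,0,0,0,0,0,0,0,0,0,0,0,0,0,0,0,0,-2,0,0,0,0,0,-5,0,0,0,0,0,-10,0,0,0,0,0,-15,0,0,0,0,0,-15,0,0,0,0,0,-15,0,0,0],
  claw=5,
)

```text
time: 21.95
tcp_pos: [568.1, 88.5, 240.6]
tcp_rot: [180.0, 0.0, -66.7]
force: [-0.4, 0.3, -0.1]
width: 0.534
```

Run:
```python
from pan import *
c,im,d,P,hsv=look("w9"); Z=P[...,2]; v=np.mgrid[:420,:560][0]
H,S,V=[hsv[...,i].astype(int) for i in range(3)]
r=np.hypot(P[...,0]-568,P[...,1]-88)
m=(r<47)&(abs(Z-84)<8); W=P[m]; p=W[:,:2].mean(0); print("lid plane",np.linalg.lstsq(np.c_[W[:,:2]-p,np.ones(len(W))],W[:,2],rcond=None)[0])
m=(r<70)&(abs(Z-84)<7)&(S<80); q=blob(m,np.argwhere(m)[:,::-1].mean(0)); print("flange",cv2.fitEllipse(plane(c,cv2.convexHull(q).reshape(-1,2),84)[:,:2].astype(np.float32)))
m=((abs(H-110)<12)&(S>110)&(V>40)); W=plane(c,np.argwhere(m)[:,::-1],30)[:,:2]; W=W[np.hypot(W[:,0]-568,W[:,1]-89)<75].astype(np.float32); print("ring",cv2.fitEllipse(cv2.convexHull(W)))
c,t,d=cam("top"); c,b,d=cam("side")
k=np.zeros((560,780,3),np.uint8); k[:280,:373]=cv2.resize(im[:,:],(373,280)); k[:280,390:780]=cv2.resize(t[150:300,100:480],(390,280)); k[280:,:560]=cv2.resize(b[120:320,180:420],(560,280) if 0 else (560,280)); cv2.imwrite("pics/fin.png",k)
```

```text
[568.08809506  88.49153261 240.61290008] [ 1.79950251e+02  9.75453695e-03 -6.66731737e+01] [-0.37171732  0.25610174 -0.1101109 ]
lid plane [ 5.91584627e-04 -3.36224885e-04  8.41318672e+01]
flange ((568.170166015625, 88.3255844116211), (96.76880645751953, 97.39300537109375), 95.12303924560547)
ring ((568.8292846679688, 88.75628662109375), (115.54080200195312, 116.57463836669922), 21.915206909179688)
```

View pics/fin.png

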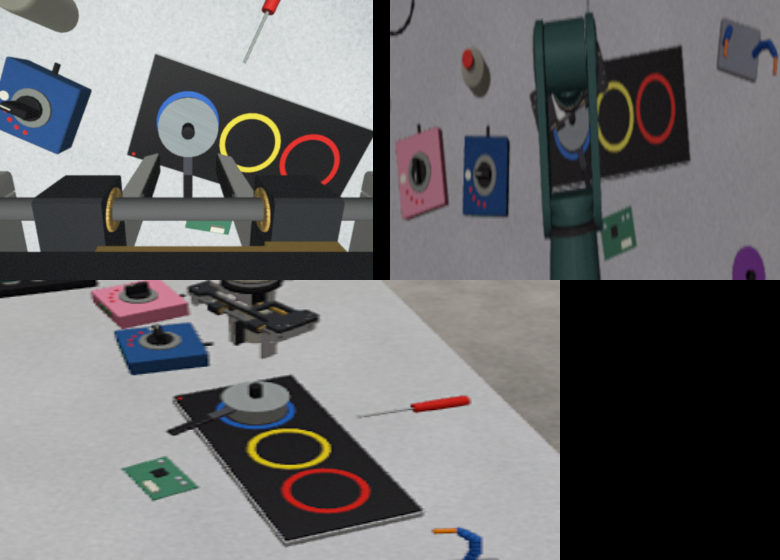

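The lid is seated level at z 84.1, as it should be, and centred on the pan and ring. The knob points at the white dot, the other things are in place and the gripper is clear.

```bash
python3 -c "
from plant import sign_off; print(sign_off())"
```

```text
the job is handed in; nothing more can be done
None
```

I turned the knob to off, slid the pan from the red ring to the blue one without lifting it, put the lid on and let go. I handed the job in at about 22 s of the 72 s allowed.

My last checks all agreed, and none failed:

- **Knob:** its bar is within 0.2° of the off heading, and the pointer faces the white dot.
- **Pan:** its centre was within about 0.2 mm of the blue ring's centre just before the lid went on. The top and side cameras were 5 mm apart in absolute x, so I compared pan and ring within the same picture.
- **Slide:** at its two checked points, halfway and at the end, the tool felt a slight upward push. That means the pan was pressed onto the plate there.
- **Lid:** the flange top is at 84.1 mm, with 84 expected. It is level and centred within 0.7 mm of the ring.
- **Standoffs:** the last picture before lidding showed standoffs in the pan. All three had been counted there after the slide.
- **Other things:** the bottle, screwdriver and board look unmoved in the pictures, though I did not measure them again. The gripper is well clear of everything.

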